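# Tip the chess pieces back into their box

### The arm

A 6-joint arm with a two-finger parallel gripper is mounted at the origin on the work surface. World frame = base frame: x ahead of the robot, y to its left, z up, the work surface at z = 0. Lengths are in m, angles in rad, forces in N, time in s.
With the tool pointing down it reaches from about 0.35 to 0.85 m from the base axis. Payload 8.1 kg.
Tool frame: the origin (TCP) lies midway between the tips of the shut fingers; the grasp point (between the pads) lies 19 mm behind it (arm.hold_point_z is the distance from the TCP to the grasp point, in m); z points along the fingers, y is the line along which they close (so a half turn about z gives the same grasp; the last joint's range is limited). The gripper opens to 85 mm and grips with 20 to 120 N. Pads are 22 mm wide; open, the fingers measure 114 mm over their backs; the gripper's body (76 mm by 85 mm) begins 54 mm behind the grasp point. The pads swing forward as they close: fully open they stand 13 mm farther back than shut.
Start: joints at [1.103, 0.13, 1.488, -0, 1.523, -0.085], TCP at [0.224, 0.557, 0.231] pointing down, gripper open.
Joint ranges: [-2.96, 2.96], [-0.89, 2.26], [0.02, 2.5], [-1.34, 4.48], [0, 2.73], [-2.66, 2.66]. Speed limits (rad/s): [2.39, 2.39, 2.79, 3.14, 3.14, 3.14].

### API

Orientations are given as a unit quaternion [w, x, y, z].
In Python, from rig import arm gives the robot as it stands. The module is installed in compiled form; this text tells all that it offers.
- The arm moves only by the tool move_arm, never from a script. Its argument "commands" is text: rows parted by semicolons, each of 6 numbers parted by spaces: the shift along the tool's x, y, z in mm, then the turn, a rotation vector about the tool's x, y, z in degrees. A call has 1 to 5 rows; each row shifts and turns the commanded pose from where the row before left it, along the tool's axes as they then stand; what a row does not reach is not made up. A row lasts 1/10 s, in which the tool goes at most 50 mm and 8.59 degrees, less where a joint would pass 70% of its speed; a pose out of reach is approached as far as the arm can. A call with a gripper value outside its range is refused whole. "gripper" is the opening, from 0 (shut) to 1 (fully open), set as the call begins (left out, the last holds). The fingers move at their own pace and stop on an object; "squeeze" is the grip in N (left out, the last holds). Time passes only in rows, so rows that do not move let the fingers close. It gives the time, the measured TCP pose, the force, the opening and the grip force at its end, in the units of the state.
- arm.state(): the state, without advancing time (a new reading comes with each control period).
- arm.camera(name): name is "scene" or "top" or "wrist"; returns the picture (384x512x3 uint8, red, green, blue); there is no depth.
- arm.get_calibration(name): a dict with "K" (3x3 intrinsics, pixels), "pose" (4x4, takes a point from camera to world coordinates). Camera axes: x right, y down, z forward; pixel columns grow to the right and rows downward; lengths in m; the calibration is good to about 2 mm. A picture is of the moment at which its call begins: read the wrist's pose just before it. get_calibration takes no time and is no camera call; for the wrist camera it gives the pose at the moment of the call.
- arm.finish_job(): hands the job in; it is judged then, once.
The state is a dict: "time_s": time; "qpos": joint angles; "qd": joint speeds; "effort": joint torques, N m; "eef_pos": TCP position; "ee_rot": TCP orientation; "force": force on the tool from outside, world axes, zero at the start; "wrist_torque": the same for the moment, N m; "gripper_width": finger opening in m; "finger_force": force on a finger pad.
Only numpy, scipy, OpenCV 4.12 (cv2) and the standard library are available. Lean on these libraries where they do the work, as an engineer would, in place of code of your own. Each camera call takes 0.05 s, during which the arm holds its last target. There are 200 camera calls.

### The job

Put the chess set away: pick up the scoop tray by its handle with the four white pieces in it, tip them all out into the open wooden box (two black ones are there already), then set the empty tray back down flat on the sideboard and shut the box's lid fully and gently, without forcing it. Tip them, do not pick them over one by one, and leave the lunch pot, bottle stopper and ring dish where they are.

Things in the scene. Friction and masses are not known exactly. Their poses are not given: they have to be found in the camera images.
- tray: Loose pale-wood scoop tray, 170 x 130 mm, 0.2-0.33 kg, holding the four white pieces. Origin: centre of its underside; x to its mouth, z up. Floor 5 mm thick; side walls (5 mm thick) and rear wall (-x, 6 mm thick) 35 mm high; at the mouth (+x) only a lip, top 10 mm above the underside. A slanted handle rises behind (see tray_grip). The mouth starts roughly toward +y.
- tray_grip (a point): On the centre line of the handle, (-130, 0, 75.6) mm in the tray's frame and axes. The handle is a straight bar 24 mm wide (tray y), 20 mm thick, from the rear wall (-85, 0, 22) mm backwards and up at 50 degrees above level, 95 mm long. Gripped along the bar (fingers 40 degrees forward), the tray tips 80 degrees while the gripper leans at most 40 either way; pieces need a steep tip.
- tray_mouth (a point): Middle of the top edge of the low lip at the tray's mouth: (85, 0, 10) mm in the tray's frame.
- box: Open wooden box fixed to the sideboard, outside 190 (x) x 230 (y) x 100 mm (z), walls and floor 6 mm thick. Origin: centre of its underside; the lid is hinged along its +x rim, the side away from the robot.
- lid (a joint): Opening angle of the box's lid (rad): 0 shut flat on the rim, about 1.7 standing just past upright, as at the start; it ends at 1.9. Stiff hinge: it stays where it is left and must be pushed all the way down. About 1 to 2 N at its free edge moves it; driven fast onto the rim it knocks hard (over 60 N at 50 mm/s), so bring it down the last 20 mm slowly, about 20 mm/s, and stop at a few newtons.
- lid_hinge (a point): Middle of the lid's hinge line: (95, 0, 100.5) mm in the box's frame, along the box's y; on the inner (lower) face of the lid.
- lid_handle (a point): Grip of the small brass knob on the lid's outer face, on the lid's middle line, 160 mm from the hinge and 35 mm out from the outer face (the face away from the robot while open); the lid is 8 mm thick and 190 mm from hinge to free edge, 230 mm wide.
- rook: White plastic rook, 64 mm long, square plinth 32 mm, cylindrical 28 mm head. 32-63 g. Lies on its side; origin at the middle of its long axis. 
- pawn: White plastic pawn, 60 mm long, square plinth 30 mm, round 24 mm head. 32-63 g. Lies on its side; origin at the middle of its long axis. 
- bishop: White plastic bishop, 68 mm long, square plinth 32 mm, pointed 24 mm head. 32-63 g. Lies on its side; origin at the middle of its long axis. 
- queen: White plastic queen, 72 mm long, square plinth 34 mm, flared 28 mm crown. 32-63 g. Lies on its side; origin at the middle of its long axis. 
- dark_pawn: Black plastic pawn, 60 mm long, already in the box. Lies on its side; origin at the middle of its long axis. 
- dark_rook: Black plastic rook, 64 mm long, already in the box. Lies on its side; origin at the middle of its long axis. 
- pot: Bystander: upright grey silicone lunch pot with white screw lid, 98 mm across, 92 mm high. Origin: centre of its underside.
- stopper: Bystander: upright chrome bottle stopper, 40 mm across, 78 mm high. Origin: centre of its underside.
- dish: Bystander: white ceramic ring dish, 100 mm across, rim 22 mm high, with a thin ring post in the middle. Origin: centre of its underside.
Not all that is in view belongs to the job. Leave any red look-alike of the queen alone. What is shaped like the rook but yellow is not meant.

How it is judged:
By the outcome, as a careful person would: the job done as asked, in the order asked, and still so for the second after the job is handed in, with the robot touching nothing.
It also fails if it takes over 67 s, if anything falls off the work surface, if the arm or the gripper's body presses on something with over 40 N, if the wrist force passes 120 N, or if a joint passes its speed limit or range.

## Working session

There is one attempt and no reset: what is moved stays moved. The work goes in short steps, Python scripts to look and compute and a tool call to move; the robot and the scene stay as the last step left them, time stands still between calls to the robot, and variables do not carry over. Pictures are saved under pics/ and viewed, at most 10 in all, crops included, and the job is handed in when it is done.

Besides the shell and the picture viewer there is one more tool, called as name(argument=value, ...), one argument or row to a line, values as JSON. move_arm: Moves the arm, as the interface text tells. Its arguments: {"type":"object","properties":{"commands":{"type":"string"},"gripper":{"type":"number"},"squeeze":{"type":"number"}},"required":["commands"]}

```bash
mkdir -p pics; python3 - <<'E'
from rig import arm
import cv2,numpy as np
np.set_printoptions(precision=4,suppress=True)
print(arm.state())
for n in ("scene","top"):
    im=arm.camera(n); cv2.imwrite(f"pics/{n}0.png",cv2.resize(im[:,:,::-1],(800,600),interpolation=cv2.INTER_CUBIC))
    cv2.imwrite(f"{n}0.png",im[:,:,::-1])
    c=arm.get_calibration(n); print(n,np.array(c["K"]),np.array(c["pose"]))
print(arm.hold_point_z)
E
```

```text
{'time_s': 0.0, 'qpos': array([ 1.1026,  0.1312,  1.4892, -0.    ,  1.523 , -0.0854]), 'qd': array([ 0.0004, -0.0006, -0.0021,  0.0009,  0.0007,  0.0016]), 'effort': array([ -0.0018, -56.9415, -50.0544,  -0.0004,   0.0153,   0.    ]), 'eef_pos': array([0.2238, 0.5561, 0.2303]), 'ee_rot': array([-0.0002,  0.1902,  0.9817, -0.0009]), 'force': array([-0.3318, -0.4442,  0.0022]), 'wrist_torque': array([ 0.0091, -0.0514, -0.0407]), 'finger_force': 0.0, 'gripper_width': 0.08543840349153568}
scene [[376.2594   0.     253.1401]
 [  0.     376.2594 193.8751]
 [  0.       0.       1.    ]] [[-0.2288  0.5696 -0.7894  1.5628]
 [ 0.9735  0.131  -0.1876  0.241 ]
 [-0.0034 -0.8114 -0.5845  0.8523]
 [ 0.      0.      0.      1.    ]]
top [[352.227    0.     252.6607]
 [  0.     352.227  191.5139]
 [  0.       0.       1.    ]] [[-0.0063 -0.9888  0.1493  0.4187]
 [-0.9997  0.0024 -0.0257  0.0185]
 [ 0.025  -0.1494 -0.9885  1.153 ]
 [ 0.      0.      0.      1.    ]]
0.0187
```

View pics/scene0.png

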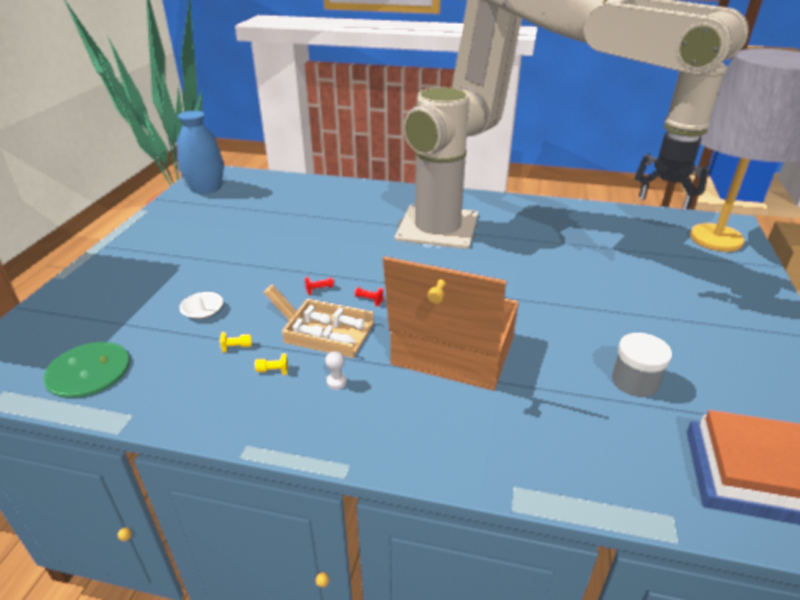

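View pics/top0.png

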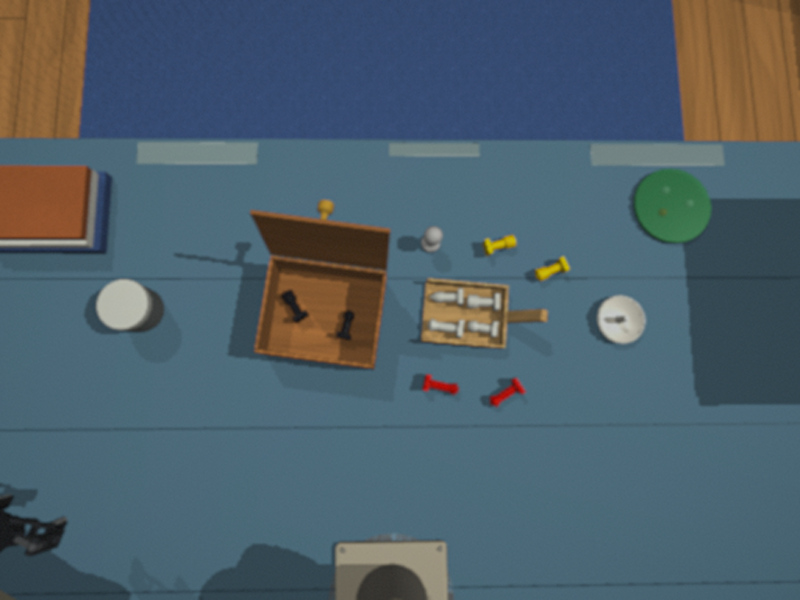

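The scene shows the tray (about 330,325 of the 800×600 view) left of the box (450,330), with the lid upright. In the top view the tray is centred near (465,313), its handle end is at (545,316), and the box spans (257–387, 258–367). I'll enlarge the top view.

```bash
python3 - <<'E'
import cv2
im=cv2.imread("top0.png")[125:245,155:365]
cv2.imwrite("pics/crop0.png",cv2.resize(im,None,fx=3.8,fy=3.8,interpolation=cv2.INTER_CUBIC))
E
```

```text
(no output)
```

View pics/crop0.png

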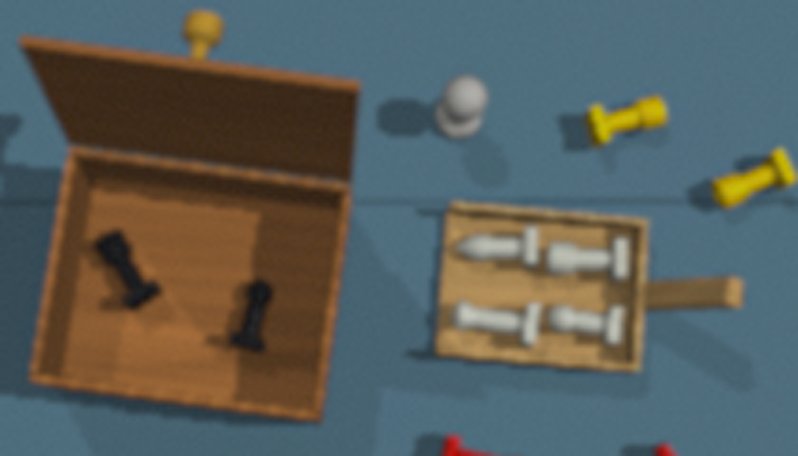

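The crop shows the tray's wall tops at (453,203), (648,218), (640,371) and (437,355), and the handle end at (742,293). The box rim corners are (33,382), (321,420), (350,185) and (72,150), and the knob is at (203,28). Next I fit the poses and plan.

```bash
cat > h.py <<'E'
from rig import arm
import numpy as np, json
from scipy.spatial.transform import Rotation as R, Slerp
from scipy.optimize import least_squares
np.set_printoptions(precision=4,suppress=True)
def q2R(q): return R.from_quat([q[1],q[2],q[3],q[0]])
def yawpose(x,y,a): return R.from_euler('z',a), np.array([x,y,0.])
def proj(P,c):
    T=np.array(c["pose"]);p=(P-T[:3,3])@T[:3,:3];p=p@np.array(c["K"]).T;return p[:,:2]/p[:,2:]
def fit(pts,px,guess,c):
    f=lambda v:(proj(R.from_euler('z',v[2]).apply(pts)+[v[0],v[1],0],c)-px).ravel()
    s=least_squares(f,guess);return s.x,f(s.x).reshape(-1,2)
def pose():
    s=arm.state();return q2R(s["ee_rot"]),np.array(s["eef_pos"])
def plan(wps,start=None,rnd=1):
    """wps: list of (R,p TCP,n rows); prints rounded rows, 5 per call"""
    r0,p0=start or pose(); rows=[]
    for r1,p1,n in wps:
        sl=Slerp([0,1],R.concatenate([r0,r1]))
        for k in range(1,n+1):
            ra,rb=sl((k-1)/n),sl(k/n)
            rows.append(np.r_[ra.inv().apply((p1-p0)/n)*1000,(ra.inv()*rb).as_rotvec(degrees=True)])
        r0,p0=r1,p1
    for i in range(0,len(rows),5):
        print("; ".join(" ".join(f"{round(v,rnd)+0:g}" for v in r) for r in rows[i:i+5]))
try: D=json.load(open("poses.json"))
except Exception: D={}
if D:
    TR,TP=yawpose(*D["tray"]); BR,BP=yawpose(*D["box"])
    # tray-frame grasp: tool z along bar down-forward, tool y = -tray y
    z=np.array([np.cos(np.radians(50)),0,-np.sin(np.radians(50))]); y=np.array([0,-1,0]); x=np.cross(y,z)
    GR=R.from_matrix(np.c_[x,y,z]); GP=np.array([-.130,0,.0756])+z*arm.hold_point_z
def tool_for_tray(r,p): return r*GR, p+r.apply(GP)
def tipped(mouth_w,deg,yaw):
    r=R.from_euler('z',yaw)*R.from_euler('y',deg,degrees=True)
    return tool_for_tray(r, mouth_w-r.apply([.085,0,.010]))
E
python3 - <<'E'
from h import *
c=arm.get_calibration("top")
u=lambda l:(np.array(l)+.5)/3.8-.5+[155,125]
t,e=fit(np.array([[.085,.065,.035],[-.085,.065,.035],[-.085,-.065,.035],[.085,-.065,.035]])*[1,-1,1],u([[453,203],[648,218],[640,371],[437,355]]),[.45,-.1,1.57],c)
print("tray",t,e,"handle end pred",(proj(R.from_euler('z',t[2]).apply([[-.146,0,.0948]])+[t[0],t[1],0],c)+.5-[155,125])*3.8)
b,e=fit(np.array([[-.095,.115,.1],[-.095,-.115,.1],[.095,-.115,.1],[.095,.115,.1]]),u([[33,382],[321,420],[350,185],[72,150]]),[.45,.12,0],c)
print("box",b,e)
json.dump({"tray":list(t),"box":list(b)},open("poses.json","w"))
def kn(th,r,o): # lid pts: r from hinge, o out from inner face
    return b, R.from_euler('z',b[2]).apply([.095-r*np.cos(th)+o*np.sin(th),0,.1005+r*np.sin(th)+o*np.cos(th)])+[b[0],b[1],0]
for th in(1.65,1.7,1.75): print("knob",th,(proj(np.array([kn(th,.16,.043)[1]]),c)+.5-[155,125])*3.8)
E
python3 - <<'E'
from h import *
gr,gp=tool_for_tray(TR,TP)
print("grasp",gp,gr.as_matrix())
pre=gp-gr.apply([0,0,.09])
print("pre",pre,"mouth",TP+TR.apply([.085,0,.01]))
plan([(R.from_euler('z',0.0)*R.from_euler('x',180,degrees=True)*R.from_euler('z',-90+30,degrees=True),np.array([.40,.15,.30]),12)])
E
```

```text
tray [ 0.56   -0.1558  1.4812] [[-0.743  -0.2502]
 [ 0.1635  0.3379]
 [ 0.1458  0.1197]
 [ 0.4251 -0.2105]] handle end pred [[737.5702 292.812 ]]
box [ 0.5554  0.1322 -0.1315] [[-0.734   0.4526]
 [ 0.5165  0.2761]
 [ 1.021  -0.1964]
 [-0.7835 -0.6244]]
knob 1.65 [[202.2862  40.0296]]
knob 1.7 [[204.3219  30.7082]]
knob 1.75 [[206.361  21.861]]
grasp [ 0.5494 -0.2733  0.0613] [[ 0.0685  0.996   0.0575]
 [ 0.763  -0.0894  0.6402]
 [ 0.6428  0.     -0.766 ]]
pre [ 0.5442 -0.3309  0.1302] mouth [ 0.5676 -0.0711  0.01  ]
-26.3 -25.9 -5.8 0 0 8.2; -29.7 -21.9 -5.8 0 0 8.2; -32.5 -17.5 -5.8 0 0 8.2; -34.6 -12.7 -5.8 0 0 8.2; -36.1 -7.6 -5.8 0 0 8.2
-36.8 -2.4 -5.8 0 0 8.2; -36.8 2.8 -5.8 0 0 8.2; -36 8 -5.8 0 0 8.2; -34.5 13.1 -5.8 0 0 8.2; -32.3 17.8 -5.8 0 0 8.2
-29.4 22.3 -5.8 0 0 8.2; -26 26.2 -5.8 0 0 8.2
```

```bash
python3 - <<'E'
from h import *
gr,gp=tool_for_tray(TR,TP)
down=TR*R.from_matrix(np.c_[[1,0,0],[0,-1,0],[0,0,-1]])
r0,p0=pose()
mid=Slerp([0,1],R.concatenate([r0,down]))(.75)
plan([(mid,np.array([.38,.15,.33]),11),(down,np.array([.48,-.12,.30]),7),(gr,gp-gr.apply([0,0,.09]),7)])
E
```

```text
-27 -29 -9 0 0 5; -29.4 -26.5 -9 0 0 5; -31.6 -23.9 -9 0 0 5; -33.5 -21 -9 0 0 5; -35.2 -18 -9 0 0 5
-36.7 -14.9 -9 0 0 5; -37.8 -11.6 -9 0 0 5; -38.7 -8.3 -9 0 0 5; -39.3 -4.9 -9 0 0 5; -39.5 -1.5 -9 0 0 5
-39.5 2 -9.1 0 0 5; -40.8 5.1 4.3 0 0 2.6; -40.5 7 4.3 0 0 2.6; -40.2 8.8 4.3 0 0 2.6; -39.7 10.6 4.3 0 0 2.6
-39.2 12.4 4.3 0 0 2.6; -38.6 14.2 4.3 0 0 2.6; -37.9 16 4.3 0 0 2.6; -29.2 11.8 24.3 0 5.7 0; -31.5 11.8 21.2 0 5.7 0
-33.4 11.8 18 0 5.7 0; -35 11.8 14.6 0 5.7 0; -36.3 11.8 11 0 5.7 0; -37.2 11.8 7.3 0 5.7 0; -37.8 11.8 3.6 0 5.7 0
```

move_arm(
  commands="-27 -29 -9 0 0 5; -29.4 -26.5 -9 0 0 5; -31.6 -24 -9 0 0 5; -33.5 -21 -9 0 0 5; -35 -18 -9 0 0 5",
  gripper=1,
)

```text
time_s: 0.6
eef_pos: [0.2949, 0.3702, 0.2761]
ee_rot: [-0.0, 0.4, 0.917, -0.0]
force: [0.3, -0.4, 1.1]
gripper_width: 0.0855
finger_force: 0.0
```

move_arm(
  commands="-36.7 -15 -9 0 0 5; -37.8 -11.6 -9 0 0 5; -38.7 -8.3 -9 0 0 5; -39.3 -5 -9 0 0 5; -39.5 -1.5 -9 0 0 5",
)

```text
time_s: 1.1
eef_pos: [0.3654, 0.1854, 0.3214]
ee_rot: [-0.0, 0.589, 0.808, -0.0]
force: [1.6, -0.1, -0.1]
gripper_width: 0.0853
finger_force: 0.0
```

move_arm(
  commands="-39.5 2 -9 0 0 5; -41 5 4.3 0 0 2.6; -40.5 7 4.3 0 0 2.6; -40 9 4.3 0 0 2.6; -40 10.6 4.3 0 0 2.6",
)

```text
time_s: 1.6
eef_pos: [0.4367, -0.0062, 0.3127]
ee_rot: [-0.0, 0.691, 0.723, 0.0]
force: [0.6, 0.8, 0.3]
gripper_width: 0.0855
finger_force: 0.0
```

move_arm(
  commands="-39 12.4 4.3 0 0 2.6; -38.6 14.2 4.3 0 0 2.6; -38 16 4.3 0 0 2.6; -29 12 24 0 5.7 0; -31.5 12 21 0 5.7 0",
)

```text
time_s: 2.1
eef_pos: [0.4991, -0.1814, 0.2527]
ee_rot: [-0.067, 0.734, 0.672, 0.075]
force: [1.5, 0.6, 0.0]
gripper_width: 0.0855
finger_force: 0.0
```

move_arm(
  commands="-33.4 12 18 0 5.7 0; -35 12 14.6 0 5.7 0; -36.3 12 11 0 5.7 0; -37 12 7.3 0 5.7 0; -38 12 3.6 0 5.7 0",
)

```text
time_s: 2.6
eef_pos: [0.5446, -0.3323, 0.1304]
ee_rot: [-0.231, 0.694, 0.634, 0.253]
force: [0.8, -0.3, 0.8]
gripper_width: 0.0855
finger_force: 0.0
```

```bash
python3 - <<'E'
from h import *
import cv2
c=arm.get_calibration("wrist"); im=arm.camera("wrist")[:,:,::-1]
pts=np.array([[-.146,0,.0948],[-.130,0,.0756],[-.085,0,.022],[-.085,.065,.035],[-.085,-.065,.035],[.085,0,.01]])
px=proj(TR.apply(pts)+TP,c);print(px)
im=im.copy()
for p in px: cv2.circle(im,tuple(int(v) for v in p),2,(255,0,255),-1)
cv2.imwrite("pics/w1.png",cv2.resize(im,(800,600)))
gr,gp=tool_for_tray(TR,TP); plan([(gr,gp,10)])
E
```

```text
[[248.9995 209.6395]
 [249.2439 198.4906]
 [249.7167 176.6776]
 [186.6242 171.331 ]
 [312.6315 171.3577]
 [250.0591  66.5957]]
1.2 0.3 7.9 0 -0.1 -0.1; 1.3 0.3 7.9 0 -0.1 -0.1; 1.3 0.3 7.9 0 -0.1 -0.1; 1.3 0.3 7.9 0 -0.1 -0.1; 1.3 0.3 7.9 0 -0.1 -0.1
1.3 0.3 7.8 0 -0.1 -0.1; 1.3 0.3 7.8 0 -0.1 -0.1; 1.4 0.3 7.8 0 -0.1 -0.1; 1.4 0.3 7.8 0 -0.1 -0.1; 1.4 0.3 7.8 0 -0.1 -0.1
```

View pics/w1.png

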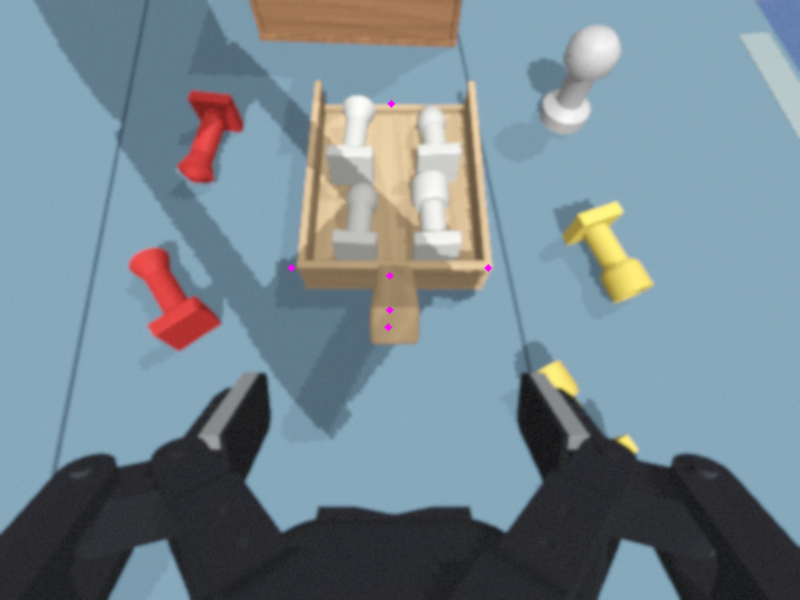

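The wrist view shows the tray's rear top corners at about (299,266) and (491,265), its bottom rear corners at (305,287) and (486,287), and the handle end centred at x≈395. The overlay is off by about 5 px to the left, so I refit using this view.

```bash
python3 - <<'E'
from h import *
c=arm.get_calibration("wrist")
pts=np.array([[-.085,.065,.035],[-.085,-.065,.035],[-.085,.065,0],[-.085,-.065,0],[.085,.065,.035],[.085,-.065,.035]])
px=np.array([[299,266],[491,265],[305,287],[486,287],[315,83],[475,83]])*.64
t,e=fit(pts,px,D["tray"],c); print(D["tray"],t);print(e)
E
cat poses.json
```

```text
[0.5599739230179962, -0.15576108478353792, 1.4812492954566892] [ 0.5585 -0.1636  1.4714]
[[-6.0101  1.014 ]
 [ 5.7164  1.1256]
 [-2.1801  2.4007]
 [ 2.0048  2.0333]
 [-2.1104 -5.8924]
 [ 2.3822 -7.0832]]
{"tray": [0.5599739230179962, -0.15576108478353792, 1.4812492954566892], "box": [0.5554298299070117, 0.1322457469758825, -0.13151364817214944]}
```

The scale disagreement is within how well I can read the pixels, and the lip dot agrees vertically. The handle sits about 2–3 mm toward +x, well inside the 85 mm opening. Approaching and gripping.

move_arm(
  commands="1.3 0.4 8 0 0 0; 1.3 0.4 8 0 0 0; 1.3 0.4 8 0 -0.2 -0.2; 1.3 0.4 8 0 -0.2 -0.2; 1.3 0.4 8 0 -0.2 -0.2",
)

```text
time_s: 3.15
eef_pos: [0.5509, -0.3, 0.1089]
ee_rot: [-0.222, 0.691, 0.641, 0.249]
force: [0.3, -0.4, 0.1]
gripper_width: 0.0853
finger_force: 0.0
```

move_arm(
  commands="1.3 0.4 8 0 -0.2 -0.2; 1.3 0.4 8 0 -0.1 -0.1; 1.3 0.4 8 0 0 0; 1.3 0.4 8 0 0 0; 1.3 0.4 6 0 0 0",
)

```text
time_s: 3.65
eef_pos: [0.5537, -0.271, 0.0785]
ee_rot: [-0.223, 0.691, 0.641, 0.248]
force: [0.3, 0.1, 0.9]
gripper_width: 0.0853
finger_force: 0.0
```

move_arm(
  commands="0 0 0 0 0 0; 0 0 0 0 0 0; 0 0 0 0 0 0; 0 0 0 0 0 0; 0 0 0 0 0 0",
  gripper=0,
  squeeze=80,
)

```text
time_s: 4.15
eef_pos: [0.5539, -0.2724, 0.0799]
ee_rot: [-0.222, 0.691, 0.642, 0.248]
force: [-0.6, -2.4, 1.3]
gripper_width: 0.0225
finger_force: 78.6
```

move_arm(
  commands="0 0 0 0 0 0; 0 0 0 0 0 0; 0 0 0 0 0 0",
)

```text
time_s: 4.45
eef_pos: [0.554, -0.2724, 0.0799]
ee_rot: [-0.222, 0.691, 0.642, 0.248]
force: [-0.6, -2.9, 4.3]
gripper_width: 0.0223
finger_force: 79.0
```

The final height (0.080) is 18 mm above the plan (0.061). I check that before lifting.

```bash
python3 - <<'E'
from h import *
import cv2
s=arm.state();print(s["eef_pos"],s["ee_rot"],s["force"],s["wrist_torque"])
r,p=pose();gr,gp=tool_for_tray(TR,TP)
print(p-gp,gr.inv().apply(p-gp),(gr.inv()*r).as_rotvec(degrees=True))
im=arm.camera("wrist")[:,:,::-1]
cv2.imwrite("pics/w2.png",cv2.resize(im,(640,480)))
E
```

```text
[ 0.554  -0.2724  0.0799] [-0.2223  0.691   0.6417  0.2476] [-0.5621 -2.9018  4.313 ] [-0.3399  0.4668  0.2273]
[0.0046 0.0009 0.0186] [ 0.0129  0.0045 -0.0134] [-0.0368 -1.1251 -0.9048]
```

View pics/w2.png

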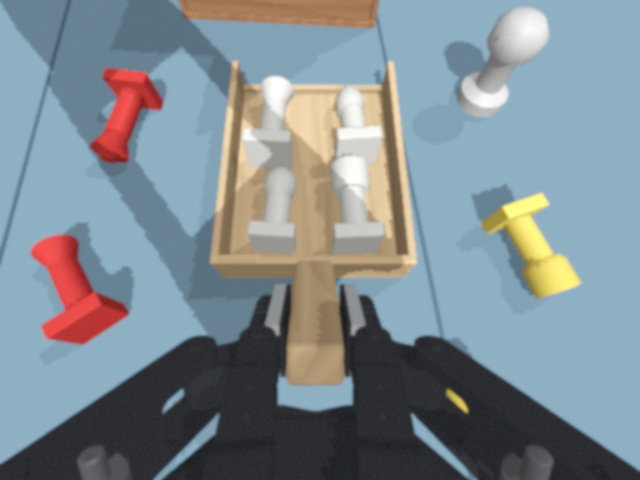

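```bash
python3 - <<'E'
from h import *
import cv2
c=arm.get_calibration("wrist");K=np.array(c["K"]);T=np.array(c["pose"])
r,p=pose()
X=np.eye(4);X[:3,:3]=r.as_matrix();X[:3,3]=p
rel=np.linalg.inv(X)@T;print(rel[:3,3])
pts=TR.apply(np.array([[-.146,0,.0948],[-.130,0,.0756],[-.085,0,.022],[-.085,.065,.035],[-.085,-.065,.035],[.085,0,.01]]))+TP
px=np.array([[248.9995,209.6395],[249.2439,198.4906],[249.7167,176.6776],[186.6242,171.331],[312.6315,171.3577],[250.0591,66.5957]])
ok,rv,tv=cv2.solvePnP(pts,px,K,None,flags=cv2.SOLVEPNP_SQPNP)
Rm=cv2.Rodrigues(rv)[0];C=np.eye(4);C[:3,:3]=Rm.T;C[:3,3]=(-Rm.T@tv).ravel()
E0=C@np.linalg.inv(rel);print("earlier tool",E0[:3,3],R.from_matrix(E0[:3,:3]).as_quat())
print("now proj (640x480):",proj(pts,c)*1.25)
q=np.array([[-.085,.065,.035],[-.085,-.065,.035],[-.085,.065,0],[-.085,-.065,0],[.085,.065,.035],[.085,-.065,.035],[-.146,.012,.0948],[-.146,-.012,.0948]])
print(proj(TR.apply(q)+TP,c)*1.25)
E
```

```text
[ 0.0771  0.0014 -0.1417]
earlier tool [ 0.5446 -0.3323  0.1304] [ 0.6936  0.6338  0.253  -0.2305]
now proj (640x480): [[298.9673 370.4347]
 [301.2975 332.9923]
 [305.198  270.0084]
 [199.8332 262.7656]
 [409.5711 265.8895]
 [309.7639  84.5335]]
[[199.8332 262.7656]
 [409.5711 265.8895]
 [214.6477 277.0006]
 [396.3821 279.6646]
 [228.4631  58.8077]
 [390.696   61.7812]
 [268.3014 370.0327]
 [329.6016 370.8363]]
```

A single bad state reading put the grip about 13 mm too far forward of the bar's centre line and 13 mm short along it, so only part of the pads hold the bar. The tray hasn't been lifted, so I regrip.

move_arm(
  commands="0 0 0 0 0 0; 0 0 0 0 0 0; 0 0 0 0 0 0; 0 0 0 0 0 0",
  gripper=0.7,
)

```text
time_s: 4.9
eef_pos: [0.5537, -0.2714, 0.079]
ee_rot: [-0.223, 0.691, 0.642, 0.248]
force: [-0.7, 0.6, 0.1]
gripper_width: 0.0595
finger_force: 0.0
```

move_arm(
  commands="-4 0 4 0 0.4 0; -4 0 4 0 0.4 0; -4 0 4 0 0.3 0; -1 0 1.4 0 0 0; 0 0 0 0 0 0",
)

```text
time_s: 5.4
eef_pos: [0.5535, -0.2731, 0.0599]
ee_rot: [-0.23, 0.689, 0.639, 0.254]
force: [0.4, -0.2, -0.0]
gripper_width: 0.0596
finger_force: 0.0
```

move_arm(
  commands="0 0 0 0 0 0; 0 0 0 0 0 0; 0 0 0 0 0 0; 0 0 0 0 0 0; 0 0 0 0 0 0",
  gripper=0,
  squeeze=90,
)

```text
time_s: 5.9
eef_pos: [0.554, -0.2736, 0.0614]
ee_rot: [-0.229, 0.688, 0.64, 0.254]
force: [-0.7, -1.9, 5.1]
gripper_width: 0.0225
finger_force: 88.3
```

```bash
python3 - <<'E'
from h import *
r,p=pose();gr,gp=tool_for_tray(TR,TP)
print(p,gr.inv().apply(p-gp),(gr.inv()*r).as_rotvec(degrees=True),arm.state()["gripper_width"],arm.state()["finger_force"])
bx=lambda v:BP+BR.apply(v)
m=bx(np.array([0,-.045,.16])); print("mouth target",m)
start=(gr,p)
for d in (0,40,80): print(d,tipped(m,d,BR.as_euler('zyx')[0]+np.pi/2)[1])
E
```

```text
[ 0.554  -0.2736  0.0614] [ 0.0002  0.0046 -0.    ] [-0.0073  0.003  -0.9155] 0.022520331507735854 88.2643175125122
mouth target [0.5495 0.0876 0.16  ]
0 [ 0.5229 -0.1136  0.2113]
40 [ 0.5335 -0.0338  0.3298]
80 [0.5515 0.1028 0.3688]
```

```bash
python3 - <<'E'
from h import *
r,p=pose(); print(p)
bx=lambda v:BP+BR.apply(v); yw=D["box"][2]+np.pi/2
t0=tipped(bx(np.array([-.005,-.05,.15])),0,yw)
W=[(r,p+[0,0,.008],1),(r,p+[0,0,.026],1),(r,p+[0,0,.15],5),(r,p+[0,.008,.162],1)]
W+=[(Slerp([0,1],R.concatenate([r,t0[0]]))(.3),p*.7+t0[1]*.3+[0,0,.04],3),(*t0,6)]
n=9
plan(W); print("tip"); s=t0; W=[]
for d,n,h in((24,6,.145),(48,8,.135),(80,6,.125)): W.append((*tipped(bx(np.array([-.005,-.05,h])),d,yw),n))
# subdivide so mouth follows
V=[];d0=0;h0=.15
for d,n,h in((24,5,.145),(48,8,.135),(80,6,.125)):
    for k in range(1,n+1): V.append((*tipped(bx(np.array([-.005,-.05,h0+(h-h0)*k/n])),d0+(d-d0)*k/n,yw),1))
    d0,h0=d,h
plan(V,start=t0)
E
```

```text
[ 0.554  -0.2736  0.0614]
5.1 0.1 -6.1 0 0 0; 11.6 0.2 -13.8 0 0 0; 15.9 0.3 -19 0 0 0; 15.9 0.3 -19 0 0 0; 15.9 0.3 -19 0 0 0
15.9 0.3 -19 0 0 0; 15.9 0.3 -19 0 0 0; 13.8 -0.5 -4.1 0 0 0; -7.5 -4.9 28.5 -0.2 0 0.3; -7.5 -5 28.5 -0.2 0 0.3
-7.5 -5 28.5 -0.2 0 0.3; 19.8 -5.9 3.9 -0.2 0 0.3; 19.7 -6 3.9 -0.2 0 0.3; 19.7 -6.1 3.9 -0.2 0 0.3; 19.7 -6.3 3.9 -0.2 0 0.3
19.6 -6.4 3.9 -0.2 0 0.3; 19.6 -6.5 3.8 -0.2 0 0.3
tip
14 0 -8.9 0 -4.8 0; 14.1 0 -8.8 0 -4.8 0; 14.1 0 -8.8 0 -4.8 0; 14.2 0 -8.8 0 -4.8 0; 14.3 0 -8.7 0 -4.8 0
8.7 0 -5 0 -3 0; 8.8 0 -5 0 -3 0; 8.8 0 -4.9 0 -3 0; 8.9 0 -4.9 0 -3 0; 9 0 -4.9 0 -3 0
9 0 -4.9 0 -3 0; 9.1 0 -4.9 0 -3 0; 9.2 0 -4.9 0 -3 0; 16.5 0 -9 0 -5.3 0; 16.7 0 -9 0 -5.3 0
16.8 0 -9.1 0 -5.3 0; 17 0 -9.1 0 -5.3 0; 17.1 0 -9.2 0 -5.3 0; 17.3 0 -9.3 0 -5.3 0
```

move_arm(
  commands="5 0 -6 0 0 0; 11.6 0.2 -13.8 0 0 0; 16 0.3 -19 0 0 0; 16 0.3 -19 0 0 0; 16 0.3 -19 0 0 0",
)

```text
time_s: 6.4
eef_pos: [0.5541, -0.2733, 0.1631]
ee_rot: [-0.229, 0.689, 0.64, 0.254]
force: [1.1, -0.2, -3.6]
gripper_width: 0.023
finger_force: 88.3
```

move_arm(
  commands="16 0.3 -19 0 0 0; 16 0.3 -19 0 0 0; 8 0 -9.5 0 0 0; 0 0 0 0 0 0; 0 0 0 0 0 0",
)

```text
time_s: 6.9
eef_pos: [0.5538, -0.2731, 0.2226]
ee_rot: [-0.229, 0.689, 0.639, 0.254]
force: [0.1, 0.1, -3.6]
gripper_width: 0.0232
finger_force: 88.3
```

```bash
python3 - <<'E'
from h import *
import cv2
r,p=pose(); print(p)
bx=lambda v:BP+BR.apply(v); yw=D["box"][2]+np.pi/2
t0=tipped(bx(np.array([-.005,-.05,.15])),0,yw)
plan([(Slerp([0,1],R.concatenate([r,t0[0]]))(.15),p*.85+t0[1]*.15,2),(*t0,8)])
im=arm.camera("wrist")[:,:,::-1]
cv2.imwrite("pics/w3.png",cv2.resize(im,(512,384)))
E
```

```text
[ 0.5538 -0.2731  0.2226]
7.7 -3.6 8.5 -0.1 0 0.2; 7.7 -3.7 8.5 -0.1 0 0.2; 10.9 -5.3 12.1 -0.2 0 0.3; 10.9 -5.4 12 -0.2 0 0.3; 10.8 -5.5 12 -0.2 0 0.3
10.8 -5.6 12 -0.2 0 0.3; 10.8 -5.7 12 -0.2 0 0.3; 10.8 -5.7 12 -0.2 0 0.3; 10.7 -5.8 12 -0.2 0 0.3; 10.7 -5.9 11.9 -0.2 0 0.3
```

View pics/w3.png

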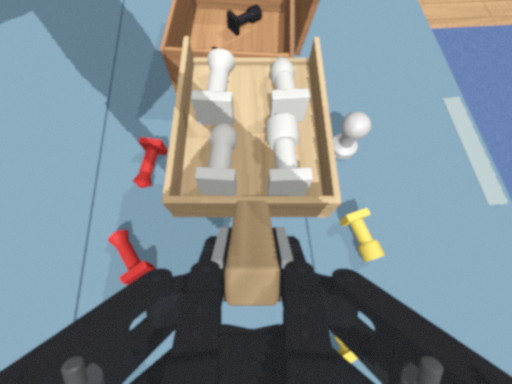

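The tray is held level with all four white pieces in it, and the box is ahead at the top of the picture around (250,20). Carrying it over and starting the tip.

move_arm(
  commands="7.7 -3.6 8.5 0 0 0.2; 7.7 -3.7 8.5 -0.1 0 0.2; 11 -5.3 12 -0.2 0 0.3; 11 -5.4 12 -0.2 0 0.3; 11 -5.5 12 -0.2 0 0.3",
)

```text
time_s: 7.45
eef_pos: [0.5359, -0.1991, 0.2115]
ee_rot: [-0.229, 0.697, 0.629, 0.255]
force: [0.6, -0.4, -3.7]
gripper_width: 0.0232
finger_force: 88.4
```

move_arm(
  commands="11 -5.6 12 -0.2 0 0.3; 11 -5.7 12 -0.2 0 0.3; 11 -5.7 12 -0.2 0 0.3; 10.7 -5.8 12 -0.2 0 0.3; 10.7 -6 12 -0.2 0 0.3",
)

```text
time_s: 7.95
eef_pos: [0.5164, -0.116, 0.2007]
ee_rot: [-0.226, 0.707, 0.618, 0.258]
force: [0.3, -0.2, -2.6]
gripper_width: 0.0232
finger_force: 88.3
```

move_arm(
  commands="0 0 0 0 0 0; 14 0 -9 0 -4.8 0; 14 0 -9 0 -4.8 0; 14 0 -9 0 -4.8 0; 0 0 0 0 0 0",
)

```text
time_s: 8.45
eef_pos: [0.5215, -0.0978, 0.252]
ee_rot: [-0.143, 0.733, 0.644, 0.168]
force: [0.3, -0.3, -2.7]
gripper_width: 0.0229
finger_force: 89.1
```

```bash
python3 - <<'E'
from h import *
r,p=pose(); print(p); s=arm.state(); print(s["qpos"],s["force"])
bx=lambda v:BP+BR.apply(v); yw=D["box"][2]+np.pi/2
t=r*GR.inv(); print(t.as_euler('zyx',degrees=True), "mouth in box",BR.inv().apply(p-t.apply(GP)+t.apply([.085,0,.01])-BP))
V=[];d0=15.;h0=.148
for d,n,h in((24,2,.145),(48,8,.135),(80,6,.125)):
    for k in range(1,n+1): V.append((*tipped(bx(np.array([-.005,-.05,h0+(h-h0)*k/n])),d0+(d-d0)*k/n,yw),1))
    d0,h0=d,h
plan(V)
E
```

```text
[ 0.5215 -0.0978  0.252 ]
[-0.5608  0.0276  1.6232  0.4061  1.6718 -0.4269] [ 0.2668 -0.2805 -2.677 ]
[ 82.6322   1.5178 -14.485 ] mouth in box [-0.0029 -0.0489  0.1514]
12 -1.4 -6 0.3 -4.9 0.2; 13.2 0 -7.7 0 -4.5 0; 8.7 0 -5 0 -3 0; 8.8 0 -5 0 -3 0; 8.8 0 -4.9 0 -3 0
8.9 0 -4.9 0 -3 0; 9 0 -4.9 0 -3 0; 9 0 -4.9 0 -3 0; 9.1 0 -4.9 0 -3 0; 9.2 0 -4.9 0 -3 0
16.5 0 -9 0 -5.3 0; 16.7 0 -9 0 -5.3 0; 16.8 0 -9.1 0 -5.3 0; 17 0 -9.1 0 -5.3 0; 17.1 0 -9.2 0 -5.3 0
17.3 0 -9.3 0 -5.3 0
```

move_arm(
  commands="12 -1.4 -6 0.3 -4.8 0; 13.2 0 -7.7 0 -4.5 0; 8.7 0 -5 0 -3 0; 8.8 0 -5 0 -3 0; 8.8 0 -5 0 -3 0",
)

```text
time_s: 8.95
eef_pos: [0.5231, -0.0591, 0.2899]
ee_rot: [-0.045, 0.751, 0.657, 0.046]
force: [-0.1, 0.1, -3.3]
gripper_width: 0.023
finger_force: 89.1
```

move_arm(
  commands="9 0 -5 0 -3 0; 9 0 -5 0 -3 0; 9 0 -5 0 -3 0; 9 0 -5 0 -3 0; 9 0 -5 0 -3 0",
)

```text
time_s: 9.45
eef_pos: [0.5291, -0.0152, 0.3154]
ee_rot: [0.041, 0.75, 0.658, -0.054]
force: [-1.2, -0.4, -4.1]
gripper_width: 0.0232
finger_force: 89.0
```

move_arm(
  commands="16.5 0 -9 0 -5.3 0; 16.7 0 -9 0 -5.3 0; 17 0 -9 0 -5.3 0; 17 0 -9 0 -5.3 0; 17 0 -9 0 -5.3 0",
)

```text
time_s: 9.95
eef_pos: [0.5418, 0.0777, 0.3319]
ee_rot: [0.192, 0.718, 0.63, -0.225]
force: [0.3, 0.0, -4.2]
gripper_width: 0.0231
finger_force: 89.1
```

move_arm(
  commands="17 0 -9 0 -5.3 0; 0 0 0 0 0 0; 0 0 0 0 0 0; 0 0 0 0 0 0; 0 0 0 0 0 0",
)

```text
time_s: 10.45
eef_pos: [0.5448, 0.095, 0.3327]
ee_rot: [0.221, 0.709, 0.62, -0.254]
force: [-0.1, 0.2, -2.2]
gripper_width: 0.0228
finger_force: 89.3
```

```bash
python3 - <<'E'
from h import *
import cv2
r,p=pose(); print(p); s=arm.state(); print(s["qpos"],s["force"])
t=r*GR.inv(); print(t.as_matrix()[:,0], "mouth in box",BR.inv().apply(p-t.apply(GP)+t.apply([.085,0,.01])-BP))
a=arm.camera("wrist")[:,:,::-1];b=arm.camera("top")[100:260,150:363,::-1]
cv2.imwrite("pics/w4.png",np.hstack([cv2.resize(a,(400,300)),cv2.resize(b,(400,300),interpolation=cv2.INTER_CUBIC)]))
E
```

```text
[0.5448 0.095  0.3327]
[ 0.4348  0.29    1.2726 -0.6057  1.9281  0.4526] [-0.1198  0.1553 -2.1779]
[ 0.0219  0.1831 -0.9828] mouth in box [-0.0062 -0.0513  0.1238]
```

View pics/w4.png

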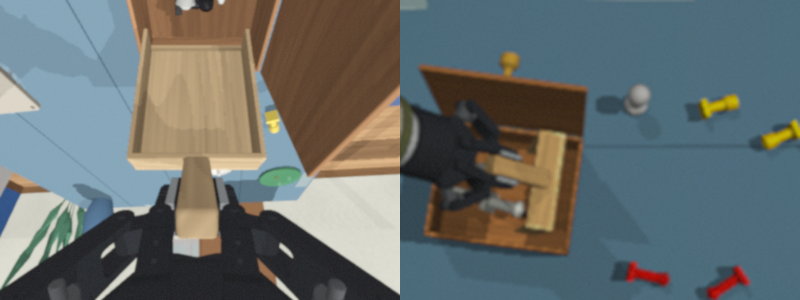

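The wrist view (left half) shows the tray empty, and white pieces can be seen in the box. I return the tray to its original spot.

```bash
python3 - <<'E'
from h import *
r,p=pose(); print(p)
bx=lambda v:BP+BR.apply(v); yw=D["box"][2]+np.pi/2
V=[]
for k in range(1,12): V.append((*tipped(bx(np.array([-.005,-.05,.125+.04*k/11])),80-80*k/11,yw),1))
g=R.from_quat([.6885,.6395,.254,-.229])
V+=[(g,np.array([.554,-.2736,.225]),9),(g,np.array([.554,-.2736,.075]),5),(g,np.array([.554,-.2736,.063]),5)]
plan(V)
E
```

```text
[0.5448 0.0952 0.3331]
-20.9 0.7 11.1 -0.2 6.6 0; -22.5 0 13.8 0 7.3 0; -22.1 0 13.6 0 7.3 0; -21.6 0 13.4 0 7.3 0; -21.2 0 13.3 0 7.3 0
-20.7 0 13.2 0 7.3 0; -20.3 0 13.2 0 7.3 0; -19.8 0 13.3 0 7.3 0; -19.4 0 13.4 0 7.3 0; -18.9 0 13.6 0 7.3 0
-18.5 0 13.8 0 7.3 0; -12.1 6.3 -11.4 0.2 0 -0.3; -12.1 6.2 -11.4 0.2 0 -0.3; -12.2 6.1 -11.5 0.2 0 -0.3; -12.2 6 -11.5 0.2 0 -0.3
-12.2 5.9 -11.5 0.2 0 -0.3; -12.3 5.8 -11.5 0.2 0 -0.3; -12.3 5.7 -11.5 0.2 0 -0.3; -12.3 5.6 -11.6 0.2 0 -0.3; -12.4 5.5 -11.6 0.2 0 -0.3
-19.3 -0.3 23 0 0 0; -19.3 -0.3 23 0 0 0; -19.3 -0.3 23 0 0 0; -19.3 -0.3 23 0 0 0; -19.3 -0.3 23 0 0 0
-1.5 0 1.8 0 0 0; -1.5 0 1.8 0 0 0; -1.5 0 1.8 0 0 0; -1.5 0 1.8 0 0 0; -1.5 0 1.8 0 0 0
```

move_arm(
  commands="-21 0.7 11 -0.2 6.6 0; -22.5 0 13.8 0 7.3 0; -22 0 13.6 0 7.3 0; -21.6 0 13.4 0 7.3 0; -21 0 13.3 0 7.3 0",
)

```text
time_s: 11.05
eef_pos: [0.5297, -0.0273, 0.3225]
ee_rot: [0.022, 0.751, 0.659, -0.02]
force: [0.1, -1.2, -1.8]
gripper_width: 0.0228
finger_force: 89.2
```

move_arm(
  commands="-20.7 0 13 0 7.3 0; -20.3 0 13 0 7.3 0; -20 0 13.3 0 7.3 0; -19.4 0 13.4 0 7.3 0; -19 0 13.6 0 7.3 0",
)

```text
time_s: 11.55
eef_pos: [0.5187, -0.1115, 0.2394]
ee_rot: [-0.185, 0.721, 0.632, 0.215]
force: [0.7, 0.4, -2.1]
gripper_width: 0.0233
finger_force: 89.3
```

move_arm(
  commands="-18.5 0 13.8 0 7.3 0; -12 6.3 -11.4 0.2 0 -0.3; -12 6.2 -11.4 0.2 0 -0.3; -12 6 -11.5 0.2 0 -0.3; -12 6 -11.5 0.2 0 -0.3",
)

```text
time_s: 12.05
eef_pos: [0.5335, -0.1874, 0.2207]
ee_rot: [-0.228, 0.698, 0.629, 0.255]
force: [0.1, -0.1, -0.9]
gripper_width: 0.0234
finger_force: 89.4
```

move_arm(
  commands="-12 6 -11.5 0.2 0 -0.3; -12.3 5.8 -11.5 0.2 0 -0.3; -12.3 5.7 -11.5 0.2 0 -0.3; -12.3 5.6 -11.6 0.2 0 -0.3; -12.4 5.5 -11.6 0.2 0 -0.3",
)

```text
time_s: 12.55
eef_pos: [0.5542, -0.2736, 0.2256]
ee_rot: [-0.23, 0.688, 0.64, 0.253]
force: [0.3, -0.1, -2.4]
gripper_width: 0.0231
finger_force: 89.4
```

```bash
python3 - <<'E'
from h import *
r,p=pose(); print(p)
g=R.from_quat([.6885,.6395,.254,-.229])
V=[(g,np.array([.554,-.2736,.085]),5),(g,np.array([.554,-.2736,.064]),5)]
plan(V)
E
```

```text
[ 0.5542 -0.2736  0.2256]
-18.1 -0.2 21.5 0 0 0; -18.1 -0.2 21.5 0 0 0; -18.1 -0.3 21.5 0 0 0; -18.1 -0.3 21.5 0 0 0; -18.1 -0.3 21.5 0 0 0
-2.7 0 3.2 0 0 0; -2.7 0 3.2 0 0 0; -2.7 0 3.2 0 0 0; -2.7 0 3.2 0 0 0; -2.7 0 3.2 0 0 0
```

move_arm(
  commands="-18 -0.2 21.5 0 0 0; -18 -0.2 21.5 0 0 0; -18 -0.3 21.5 0 0 0; -18 -0.3 21.5 0 0 0; -18 -0.3 21.5 0 0 0",
)

```text
time_s: 13.05
eef_pos: [0.5538, -0.2726, 0.0843]
ee_rot: [-0.23, 0.688, 0.64, 0.253]
force: [0.5, -0.6, -2.1]
gripper_width: 0.0232
finger_force: 89.2
```

move_arm(
  commands="-2.7 0 3.2 0 0 0; -2.7 0 3.2 0 0 0; -2.7 0 3.2 0 0 0; -2.7 0 3.2 0 0 0; -2.7 0 3.2 0 0 0",
)

```text
time_s: 13.55
eef_pos: [0.5547, -0.272, 0.0646]
ee_rot: [-0.23, 0.687, 0.64, 0.253]
force: [0.3, 1.1, -2.5]
gripper_width: 0.0227
finger_force: 89.2
```

move_arm(
  commands="-0.6 0 0.8 0 0 0; -0.6 0 0.8 0 0 0; 0 0 0 0 0 0",
)

```text
time_s: 13.85
eef_pos: [0.5541, -0.2711, 0.0616]
ee_rot: [-0.232, 0.687, 0.64, 0.253]
force: [0.0, -0.5, -1.6]
gripper_width: 0.0227
finger_force: 89.3
```

move_arm(
  commands="-0.6 0 0.8 0 0 0; -0.6 0 0.8 0 0 0; 0 0 0 0 0 0",
)

```text
time_s: 14.15
eef_pos: [0.5544, -0.2715, 0.0612]
ee_rot: [-0.231, 0.687, 0.64, 0.253]
force: [-3.1, -1.6, 7.5]
gripper_width: 0.0228
finger_force: 90.5
```

```bash
python3 - <<'E'
from h import *
for s in [arm.state()]: print(s["eef_pos"],s["force"],s["wrist_torque"])
E
```

```text
[ 0.5544 -0.2715  0.0612] [-3.1418 -1.5908  7.4809] [0.4258 0.6547 0.3159]
```

The tray is seated flat, with 7 N of contact force. Releasing and backing off along the bar.

move_arm(
  commands="0 0 0 0 0 0; 0 0 0 0 0 0; 0 0 0 0 0 0; 0 0 0 0 0 0",
  gripper=0.8,
)

```text
time_s: 14.55
eef_pos: [0.5541, -0.2709, 0.0594]
ee_rot: [-0.232, 0.687, 0.64, 0.253]
force: [0.2, 0.5, -0.4]
gripper_width: 0.0683
finger_force: 0.0
```

move_arm(
  commands="0 0 -10 0 0 0; 0 0 -20 0 0 0; 0 0 -25 0 0 0; 0 0 -25 0 0 0; 0 0 -25 0 0 0",
)

```text
time_s: 15.05
eef_pos: [0.5486, -0.3396, 0.1412]
ee_rot: [-0.231, 0.688, 0.64, 0.253]
force: [0.1, -0.7, 0.3]
gripper_width: 0.0684
finger_force: 0.0
```

move_arm(
  commands="0 0 -5 0 0 0; 0 0 0 0 0 0",
)

```text
time_s: 15.25
eef_pos: [0.5487, -0.3428, 0.1445]
ee_rot: [-0.23, 0.688, 0.64, 0.253]
force: [-0.7, 0.8, -0.8]
gripper_width: 0.0679
finger_force: 0.0
```

```bash
cat >> h.py <<'E'
def lidtcp(th,r=.165,yb=-.055,c=.0145,extra=0.):
    v=np.array([.095-r*np.cos(th)+(.008+extra)*np.sin(th)+c,yb,.1005+r*np.sin(th)+(.008+extra)*np.cos(th)])
    return BP+BR.apply(v)
DOWN=BR*R.from_matrix(np.c_[[0,1,0],[1,0,0],[0,0,-1]])
E
python3 - <<'E'
from h import *
import cv2
r,p=pose(); print(p)
a=BP+BR.apply([.170,-.055,.40]); print(a)
plan([(DOWN,np.array([.60,-.22,.40]),7),(DOWN,a,7)])
b=arm.camera("top")[80:290,130:410,::-1]
cv2.imwrite("pics/t5.png",cv2.resize(b,(800,600),interpolation=cv2.INTER_CUBIC))
E
```

```text
[ 0.5487 -0.3428  0.1445]
[0.7167 0.0554 0.4   ]
37.3 6.3 -16.3 -0.1 -5.7 0.5; 35.5 6 -19.9 -0.1 -5.7 0.5; 33.4 5.8 -23.4 -0.1 -5.7 0.5; 30.9 5.5 -26.6 -0.1 -5.7 0.5; 28.2 5.3 -29.5 -0.1 -5.7 0.5
25.1 5.2 -32.2 -0.1 -5.7 0.5; 21.9 5.1 -34.5 -0.1 -5.7 0.5; 41.2 11.4 0 0 0 0; 41.2 11.4 0 0 0 0; 41.2 11.4 0 0 0 0
41.2 11.4 0 0 0 0; 41.2 11.4 0 0 0 0; 41.2 11.4 0 0 0 0; 41.2 11.4 0 0 0 0
```

View pics/t5.png

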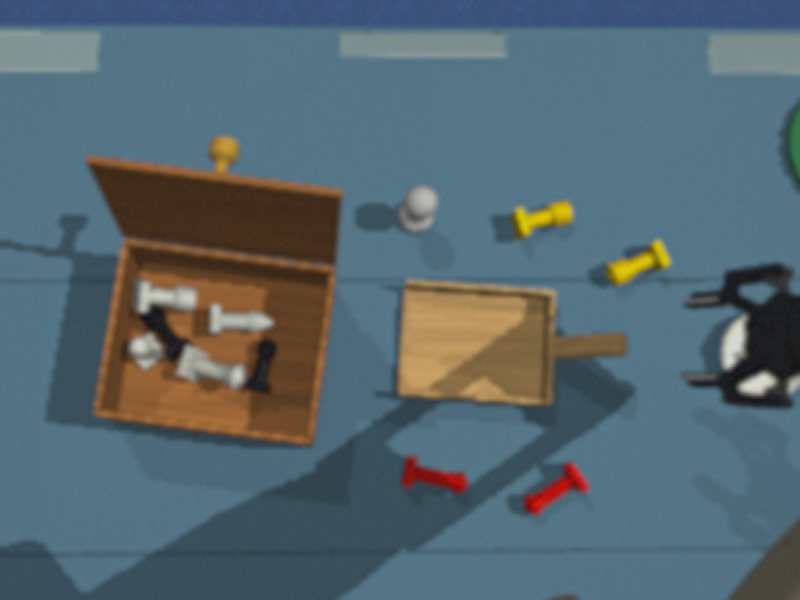

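All four white pieces are in the box with the two black ones, and the empty tray sits at (478,342). Going behind the lid with the fingers shut.

move_arm(
  commands="37 6.3 -16.3 0 -5.7 0.5; 35.5 6 -20 0 -5.7 0.5; 33.4 5.8 -23.4 0 -5.7 0.5; 31 5.5 -26.6 0 -5.7 0.5; 28 5.3 -29.5 0 -5.7 0.5",
  gripper=0,
  squeeze=20,
)

```text
time_s: 15.8
eef_pos: [0.5856, -0.2531, 0.3264]
ee_rot: [-0.072, 0.742, 0.662, 0.07]
force: [0.4, -0.1, -0.4]
gripper_width: 0.0002
finger_force: 0.0
```

move_arm(
  commands="25 5 -32 0 -5.7 0.5; 22 5 -34.5 0 -5.7 0.5; 41 11.4 0 0 0 0; 41 11.4 0 0 0 0; 41 11.4 0 0 0 0",
)

```text
time_s: 16.3
eef_pos: [0.6509, -0.0996, 0.3975]
ee_rot: [-0.008, 0.751, 0.66, -0.004]
force: [0.0, 0.3, -0.7]
gripper_width: 0.0002
finger_force: 0.0
```

move_arm(
  commands="41 11.4 0 0 0 0; 41 11.4 0 0 0 0; 41 11.4 0 0 0 0; 41 11.4 0 0 0 0; 0 0 0 0 0 0",
)

```text
time_s: 16.8
eef_pos: [0.7174, 0.0612, 0.3944]
ee_rot: [-0.009, 0.749, 0.663, -0.005]
force: [-0.2, -0.2, 0.3]
gripper_width: 0.0003
finger_force: 0.0
```

```bash
python3 - <<'E'
from h import *
import cv2
s=arm.state();print(s["eef_pos"],s["qpos"],s["gripper_width"],s["force"])
V=[(DOWN,BP+BR.apply([.170,-.055,.262]),7),(DOWN,BP+BR.apply([.146,-.055,.262]),3)]
plan(V)
b=arm.camera("scene")[90:330,200:420,::-1]
cv2.imwrite("pics/s6.png",cv2.resize(b,(550,600),interpolation=cv2.INTER_CUBIC))
E
```

```text
[0.7174 0.0612 0.3944] [0.0101 0.514  0.7294 0.0079 1.9181 0.1351] 0.0002728714327724007 [-0.1732 -0.192   0.2795]
-0.9 0.4 18.9 -0.2 0 0.1; -0.9 0.3 18.9 -0.2 0 0.1; -0.9 0.3 18.9 -0.2 0 0.1; -0.9 0.2 18.9 -0.2 0 0.1; -0.9 0.2 18.9 -0.2 0 0.1
-0.9 0.1 18.9 -0.2 0 0.1; -0.8 0.1 18.9 -0.2 0 0.1; 0 -8 0 0 0 0; 0 -8 0 0 0 0; 0 -8 0 0 0 0
```

View pics/s6.png

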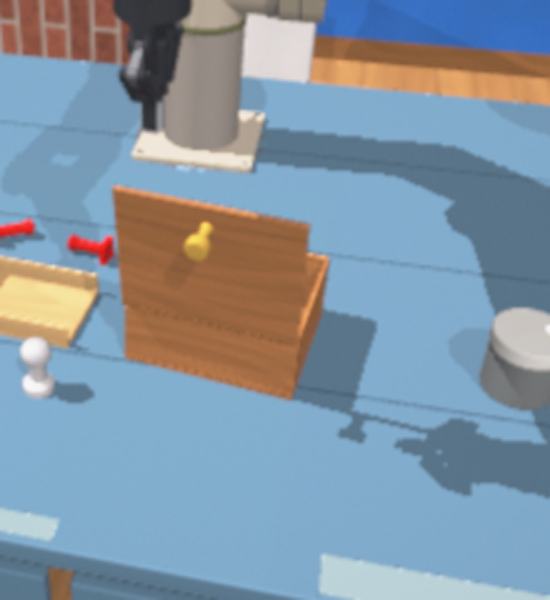

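The fingers are above and behind the lid, laterally clear of the knob (200,245). Descending, then touching the lid.

move_arm(
  commands="-1 0.4 19 -0.2 0 0; -1 0.3 19 -0.2 0 0; -1 0.3 19 -0.2 0 0; -1 0.2 19 -0.2 0 0; -1 0.2 19 -0.2 0 0",
)

```text
time_s: 17.35
eef_pos: [0.7164, 0.0488, 0.3017]
ee_rot: [-0.001, 0.752, 0.66, 0.001]
force: [-0.2, -0.2, 0.4]
gripper_width: 0.0001
finger_force: 0.0
```

move_arm(
  commands="-0.5 0 19 -0.2 0 0; 0 0 18 -0.2 0 0; 0 -8 0 0 0 0; 0 -8 0 0 0 0; 0 -8 0 0 0 0",
)

```text
time_s: 17.85
eef_pos: [0.693, 0.0522, 0.2679]
ee_rot: [0.003, 0.751, 0.66, 0.005]
force: [-0.5, 0.3, 0.3]
gripper_width: 0.0003
finger_force: 0.0
```

```bash
python3 - <<'E'
from h import *
s=arm.state();print(s["eef_pos"],s["force"]);r,p=pose()
print("box frame",BR.inv().apply(p-BP))
V=[(r,lidtcp(1.6),3)]+[(r,lidtcp(t),1) for t in np.linspace(1.6,.20,18)[1:]]
plan(V); print([np.round(BR.inv().apply(v[1]-BP),3) for v in V[::5]])
E
```

```text
[0.693  0.0522 0.2679] [-0.4671  0.3451  0.3494]
box frame [ 0.1469 -0.0613  0.2679]
2.1 -8.2 0.8 0 0 0; 2.1 -8.2 0.8 0 0 0; 2.1 -8.2 0.8 0 0 0; 0 -13.6 -0.6 0 0 0; 0 -13.6 0.5 0 0 0
0 -13.5 1.6 0 0 0; 0 -13.3 2.7 0 0 0; 0 -13.1 3.8 0 0 0; 0 -12.7 4.8 0 0 0; 0 -12.3 5.9 0 0 0
0 -11.7 6.9 0 0 0; 0 -11.1 7.8 0 0 0; 0 -10.5 8.7 0 0 0; 0 -9.7 9.5 0 0 0; 0 -8.9 10.3 0 0 0
0 -8 11 0 0 0; 0 -7.1 11.6 0 0 0; 0 -6.1 12.2 0 0 0; 0 -5.1 12.6 0 0 0; 0 -4 13 0 0 0
[array([ 0.122, -0.055,  0.265]), array([ 0.055, -0.055,  0.257]), array([-0.003, -0.055,  0.222]), array([-0.042, -0.055,  0.167])]
```

move_arm(
  commands="2 -8 1 0 0 0; 2 -8 1 0 0 0; 2 -8 1 0 0 0; 0 -13.6 -0.6 0 0 0; 0 -13.6 0.5 0 0 0",
)

```text
time_s: 18.35
eef_pos: [0.643, 0.0655, 0.2632]
ee_rot: [0.002, 0.751, 0.66, 0.005]
force: [0.5, 0.4, 0.3]
gripper_width: 0.0005
finger_force: 0.6
```

move_arm(
  commands="0 -13.5 1.6 0 0 0; 0 -13.3 2.7 0 0 0; 0 -13 3.8 0 0 0; 0 -12.7 4.8 0 0 0; 0 -12.3 6 0 0 0",
)

```text
time_s: 18.85
eef_pos: [0.5789, 0.0738, 0.244]
ee_rot: [0.003, 0.751, 0.66, 0.005]
force: [0.5, -0.0, 1.1]
gripper_width: -0.0001
finger_force: 0.5
```

move_arm(
  commands="0 -11.7 7 0 0 0; 0 -11 7.8 0 0 0; 0 -10.5 8.7 0 0 0; 0 0 0 0 0 0",
)

```text
time_s: 19.25
eef_pos: [0.545, 0.0782, 0.2185]
ee_rot: [0.002, 0.751, 0.66, 0.004]
force: [-0.1, 0.7, 0.6]
gripper_width: 0.0003
finger_force: 0.0
```

```bash
python3 - <<'E'
from h import *
import cv2
s=arm.state();print(s["eef_pos"],s["force"]);r,p=pose()
print("box frame",BR.inv().apply(p-BP))
b=arm.camera("scene")[90:330,200:420,::-1]
cv2.imwrite("pics/s7.png",cv2.resize(b,(550,600),interpolation=cv2.INTER_CUBIC))
t=np.linspace(1.6,.2,18)[10]
V=[(r,lidtcp(t),1)]+[(r,lidtcp(u),1) for u in np.linspace(t,.18,9)[1:]]
plan(V)
E
```

```text
[0.545  0.0782 0.2185] [-0.1487  0.7493  0.6147]
box frame [-0.0033 -0.055   0.2185]
0.1 -0.3 -2.5 0.1 0 0; 0 -8.8 8.6 0 0 0; 0 -8.1 9.3 0 0 0; 0 -7.4 9.8 0 0 0; 0 -6.7 10.4 0 0 0
0 -5.9 10.8 0 0 0; 0 -5 11.2 0 0 0; 0 -4.2 11.6 0 0 0; 0 -3.3 11.9 0 0 0
```

View pics/s7.png

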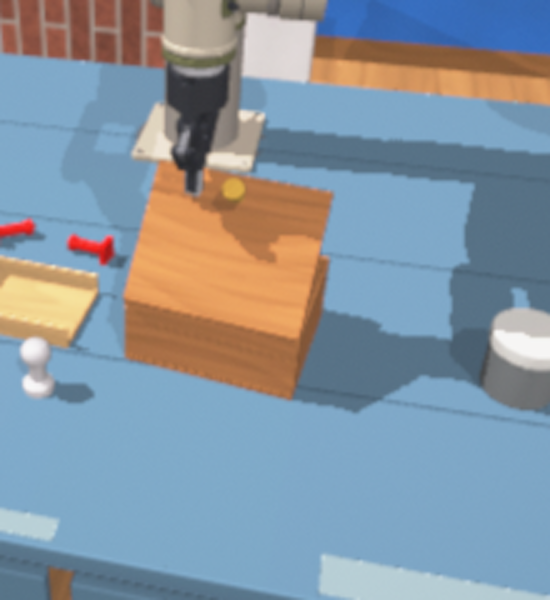

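The picture shows the fingertips at (193,185) pushing the lid, which is now about 45° open. Continuing down, with the final part slow.

move_arm(
  commands="0 -8.8 8.6 0 0 0; 0 -8 9.3 0 0 0; 0 -7.4 9.8 0 0 0; 0 -6.7 9 0 0 0; 0 -6 8 0 0 0",
)

```text
time_s: 19.8
eef_pos: [0.5108, 0.0826, 0.1746]
ee_rot: [0.003, 0.751, 0.66, 0.005]
force: [-0.2, 0.4, 1.6]
gripper_width: 0.0
finger_force: 0.3
```

move_arm(
  commands="0 -5 8 0 0 0; 0 -4.2 8 0 0 0; 0 -3.3 8 0 0 0; 0 -1 4 0 0 0; 0 0 0 0 0 0",
)

```text
time_s: 20.3
eef_pos: [0.4969, 0.0844, 0.1457]
ee_rot: [0.002, 0.751, 0.66, 0.004]
force: [0.1, 0.0, -0.2]
gripper_width: 0.0
finger_force: 0.0
```

move_arm(
  commands="0 -0.5 2 0 0 0; 0 -0.5 2 0 0 0; 0 -0.5 2 0 0 0; 0 -0.5 2 0 0 0; 0 0 2 0 0 0",
)

```text
time_s: 20.8
eef_pos: [0.4957, 0.0847, 0.1365]
ee_rot: [0.002, 0.751, 0.66, 0.004]
force: [0.3, 0.3, 0.6]
gripper_width: 0.0002
finger_force: 0.2
```

move_arm(
  commands="0 -0.3 2 0 0 0; 0 -0.3 2 0 0 0; 0 -0.3 2 0 0 0; 0 -0.3 2 0 0 0; 0 0 2 0 0 0",
)

```text
time_s: 21.3
eef_pos: [0.4945, 0.0848, 0.1264]
ee_rot: [0.002, 0.751, 0.66, 0.004]
force: [-0.9, -0.4, 1.0]
gripper_width: -0.0001
finger_force: 0.2
```

move_arm(
  commands="0 0 1.8 0 0 0; 0 0 1.8 0 0 0; 0 0 1.8 0 0 0; 0 0 1.8 0 0 0; 0 0 1.8 0 0 0",
)

```text
time_s: 21.8
eef_pos: [0.4947, 0.0848, 0.1174]
ee_rot: [0.002, 0.751, 0.66, 0.004]
force: [-0.6, -0.8, 0.4]
gripper_width: -0.0001
finger_force: 0.2
```

move_arm(
  commands="0 0 1 0 0 0; 0 0 1 0 0 0; 0 0 1 0 0 0; 0 0 1 0 0 0",
)

```text
time_s: 22.2
eef_pos: [0.4948, 0.0848, 0.1135]
ee_rot: [0.002, 0.751, 0.66, 0.004]
force: [0.3, -0.1, 0.3]
gripper_width: -0.0003
finger_force: 0.2
```

move_arm(
  commands="0 0 0.8 0 0 0; 0 0 0.8 0 0 0; 0 0 0.8 0 0 0",
)

```text
time_s: 22.5
eef_pos: [0.4948, 0.0849, 0.1112]
ee_rot: [0.002, 0.751, 0.66, 0.004]
force: [0.5, -0.9, 0.7]
gripper_width: 0.0001
finger_force: 0.2
```

move_arm(
  commands="0 0 0.6 0 0 0; 0 0 0.6 0 0 0; 0 0 0.6 0 0 0",
)

```text
time_s: 22.8
eef_pos: [0.4948, 0.0849, 0.1094]
ee_rot: [0.002, 0.751, 0.66, 0.004]
force: [-0.4, -0.6, -0.0]
gripper_width: -0.0001
finger_force: 0.2
```

move_arm(
  commands="0 0 0.4 0 0 0; 0 0 0.4 0 0 0",
)

```text
time_s: 23.0
eef_pos: [0.4948, 0.0849, 0.1086]
ee_rot: [0.002, 0.751, 0.66, 0.004]
force: [-0.5, 0.7, 3.0]
gripper_width: 0.0
finger_force: 1.3
```

move_arm(
  commands="0 0 0.3 0 0 0; 0 0 0 0 0 0",
)

```text
time_s: 23.2
eef_pos: [0.4948, 0.0848, 0.1085]
ee_rot: [0.002, 0.751, 0.66, 0.004]
force: [-2.2, -0.0, 4.1]
gripper_width: -0.0002
finger_force: 1.9
```

move_arm(
  commands="0 0 -2 0 0 0; 0 0 -10 0 0 0; 0 0 -20 0 0 0; 0 0 -30 0 0 0; 0 0 -30 0 0 0",
)

```text
time_s: 23.7
eef_pos: [0.4936, 0.0846, 0.2016]
ee_rot: [0.002, 0.751, 0.66, 0.004]
force: [0.8, -0.4, -0.6]
gripper_width: 0.0
finger_force: 0.0
```

move_arm(
  commands="0 0 -30 0 0 0; 0 0 -20 0 0 0; 0 0 -5 0 0 0; 0 0 0 0 0 0; 0 0 0 0 0 0",
)

```text
time_s: 24.2
eef_pos: [0.4928, 0.0845, 0.254]
ee_rot: [0.002, 0.751, 0.66, 0.004]
force: [-0.2, 0.6, 0.2]
gripper_width: -0.0004
finger_force: 0.0
```

```bash
python3 - <<'E'
from h import *
import cv2
s=arm.state();print(s["eef_pos"],s["force"])
a=arm.camera("scene");c=arm.get_calibration("scene")
# lid seen shut: free corner away from the hand, at z .1085, should be wood just inside and not just outside
w=lambda v:proj((BP+BR.apply(v))[None],c)[0].round().astype(int)
for dz in(-.008,.0,.01,.02,.03):
    px=w([-.093,.105,.1085+dz]); print(dz,px,a[px[1],px[0]])
E
```

```text
[0.4928 0.0845 0.254 ] [-0.2155  0.6035  0.1909]
-0.008 [328 192] [152 101  63]
0.0 [328 190] [145 130 131]
0.01 [329 187] [127 169 200]
0.02 [329 185] [127 169 200]
0.03 [329 183] [127 169 200]
```

The lid's free corner sits at the shut height: wood up to about z = 0.108 and blue sideboard above it. Handing in.

```bash
python3 -c "
from rig import arm
print(arm.finish_job())"
```

```text
the job is handed in; nothing more can be done
None
```

The job is handed in at about 24 s: the four white pieces were tipped into the box, the empty tray is back flat on the sideboard, and the lid is shut gently (about 4 N), with the pot, stopper and dish left alone.

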